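# Run-down test of a filter wheel, parked at home

## Robot

A 6-joint arm with a two-finger parallel gripper is mounted at the origin on a cart in front of the work surface, level with it; the furniture and walls round the work are solid. World frame = base frame: x ahead of the robot, y to its left, z up, the work surface at z = 0. Lengths are in m, angles in rad, forces in N, time in s.
With the tool pointing down it reaches from about 0.375 to 0.925 m from the base axis. Payload 5.7 kg.
Tool frame: the origin (TCP) lies midway between the tips of the shut fingers; the grasp point (between the pads) lies 19 mm behind it; z points along the fingers, y is the line along which they close (so a half turn about z gives the same grasp; the last joint's range is limited). The gripper opens to 88 mm and grips with 3 to 60 N. Pads are 20 mm wide; open, the fingers measure 115 mm over their backs; the gripper's body (75 mm by 178 mm) begins 61 mm behind the grasp point.
Start: joints at [-1.235, 0.359, 1.51, -0, 1.272, -0.115], TCP at [0.261, -0.54, 0.223] pointing down, gripper open.
Joint ranges: [-2.97, 2.97], [-1.01, 2.36], [0.21, 2.38], [-0.96, 4.11], [0.2, 2.71], [-2.98, 2.98]. Speed limits (rad/s): [2.39, 2.39, 3.14, 3.14, 3.14, 3.14].

## Interface

Orientations are given as a unit quaternion [x, y, z, w].
In Python, from bench import move_ptp, servo_line, goto_joints, move_gripper, sleep, inverse_kinematics, capture, PlanningError, close_job, spot_in, silhouettes, current_clock, current_joint_pos, current_qvel, current_joint_torque, current_position, current_orientation, current_force, current_torque, current_finger_gap, current_grip_force gives the robot as it stands. Calls block until the motion is done:
- move_ptp(position, orientation): joint-space move of the TCP to a pose.
- servo_line(position, orientation=None, rate=0.15, contact_N=None): straight line of the TCP; orientation=None keeps the orientation; rate is the mean speed in m/s. With contact_N (N) it stops when the force on the tool has changed by that much, and returns True; else False.
- goto_joints(angles): joint-space move.
- move_gripper(opening): finger opening in m; the grip force is fixed at half the most; returns when the fingers have stopped.
- sleep(seconds).
- inverse_kinematics(position, orientation): joint angles nearest the present ones, or None.
- capture(name): name is "scene" or "top"; returns a dict with "image" (480x640x3 uint8, blue, green, red), "range_z" (480x640 float32, m along the optical axis (not along the pixel's ray), 0 where there is no reading), "intrinsics" (3x3 intrinsics, pixels), "R" (3x3) and "t" (3): a world point X has camera coordinates R X + t. Camera axes: x right, y down, z forward; pixel columns grow to the right and rows downward; lengths in m; the calibration is good to about 2 mm. A picture is of the moment at which its call begins.
A pose or a line that the arm cannot do raises PlanningError and nothing moves.
- close_job(): hands the job in; it is judged then, once.
Trained networks look in the newest picture that a camera, given by its name, has taken for a name from the list of things; names that differ only in an ending like _2 or _b are one class to them, and where a whole thing is asked for, a point or a joint stands for the part that bears it (a point fixed in the world has none). Each returns a list of dicts, best first, with "conf" (0 to 1); they miss things now and then, are a little off and sometimes report something else, mostly with a low value. They report only what shows in the picture. A call takes as long as a camera call.
- spot_in(camera, query): "xy" ([column, row] in pixels, amid what is visible of it).
- silhouettes(camera, query): "region" (480x640 bool, what is visible of it) and "xy" ([column, row] in pixels, amid what is visible of it).
Readings, each from a call of its own:
- current_clock(): time.
- current_joint_pos(): joint angles.
- current_qvel(): joint speeds.
- current_joint_torque(): joint torques, N m.
- current_position(): TCP position.
- current_orientation(): TCP orientation.
- current_force(): force on the tool from outside, world axes, zero at the start.
- current_torque(): the same for the moment, N m.
- current_finger_gap(): finger opening in m.
- current_grip_force(): force on a finger pad.
Only numpy, scipy, OpenCV 4.12 (cv2) and the standard library are available. Lean on these libraries where they do the work, as an engineer would, in place of code of your own. Each camera call takes 0.05 s, during which the arm holds its last target. There are 200 camera calls.

## Task

The drive motor is off this microscope filter changer and its bearing has just been cleaned. Flick the wheel with a fingertip so that it spins briskly and runs on by itself, untouched, for at least three seconds; then, while it is still turning, brake it with a fingertip on the wheel so that it stops with its home flag squarely over the sensor, and take the finger away. Be gentle: only touch and push, grip nothing, keep off the glass of the filters, and do not shift or lift the changer or the things that lie round it.

Things in the scene. Friction and masses are not known exactly. Their poses are not given: they have to be found in the camera images.
- filter_changer: The filter changer, loose on the worktop, 2.6 kg: a grey base plate (upper face 16 mm up) with a bearing pillar that carries the wheel level. Origin: on the wheel's axis, at worktop height; z up, x from the axis to the home sensor. The base reaches from x = -100 to +120 mm and y = -98 to +98 mm. Nothing of it but the wheel stands higher than 50 mm.
- filter_wheel: Round aluminium plate, radius 92 mm, 8 mm thick, 0.42 kg, turning endlessly either way on a vertical axis. Light friction: flicked to 4 rad/s it runs on for 10 to 16 s, losing about 0.5 rad/s each second at first, 0.15 near the end, and stays where it stops. Origin: on the axis at the plate's upper face, 62 mm above the worktop; x points to the home flag, z up. The hub is 48 mm across, 13 mm high.
- home_flag (a point): Middle of the home flag: a dark steel tab 20 mm wide that sticks out 21 mm beyond the wheel's rim, in line with the one cell that has a plain metal plug in place of glass. The point lies 101 mm from the axis, 8 mm below the wheel's upper face; it turns with the wheel.
- plug_cell (a point): Middle of the foot of the cell that has a plain metal plug. Four equal round cells, 28 mm across and 10 mm high, stand on the wheel's upper face, centres 50 mm from the axis at 0 (this one, beside the flag), 90, 180 and 270 degrees from the wheel's x. A fingertip can push the side of a cell to turn the wheel.
- brake_band (a point): A point of the flat bare band round the wheel's upper face, 78 mm from the axis in the direction of the flag; it turns with the wheel. The band runs all round, from 64 mm (outside the cells) to 90 mm from the axis: pressed there from above anywhere, the wheel is braked at once. The spindle is sprung: under 4 to 12 N the wheel sinks, by 2.5 mm at most.
- sensor_face (a point): Middle of the round upper face (18 mm across) of the home sensor, an upright threaded barrel with two brass nuts that stands on the base beside the wheel, 101 mm from the axis and 47 mm above the worktop; the flag passes 4 mm above it.
- filter_a: Glass filter, 22 mm across, in the cell at 90 degrees from the wheel's x (counter-clockwise from above), sunk 3 mm below the rim of the cell. Origin at its middle, 6 mm above the wheel's upper face. Not to be touched.
- filter_b: Glass filter as filter_a, in the cell at 180 degrees, opposite the flag. Not to be touched.
- filter_c: Glass filter as filter_a, in the cell at 270 degrees. Not to be touched.
- drive_motor: Square stepper motor taken off the changer, 42 x 42 x 34 mm with a small brass pinion on top (48 mm in all), standing loose by the changer. Origin: centre of its underside. Not to be disturbed.
- hex_key: Dark hex key, 90 x 29 x 9 mm, lying loose in front of the changer. Origin: centre of its underside. Not to be disturbed.
- screw_jar: Small jar of screws with a tin lid, 45 mm across, 60 mm high, standing loose beside the changer. Origin: centre of its underside. Not to be disturbed.
- loupe: Black eye loupe, 36 mm across, 34 mm high, standing loose on the worktop to the right. Origin: centre of its underside. Not to be disturbed. Behind it and farther right, fixed glass-cased balances stand much taller than the gripper's working height: from 0.2 m right of the robot's middle line, 0.4 m ahead and beyond.

How it is judged:
On the way, in this order (a step that is already met when the one before it is completed fails the run):
1. the wheel, flicked, runs on by itself, touched by nothing, for 2.5 s at more than 1 rad/s (about a sixth of a turn a second) (angular speed of filter_wheel above 1 rad/s and contact force between filter_wheel and anything else below 0.02 N), for 2.5 s.
2. a fingertip touches the wheel to brake it (contact force between the fingers and filter_wheel above 0.05 N).
At the end, for the whole second after the job is handed in: The wheel stands still, untouched, with the middle of its home flag within 9 mm of the middle of the sensor face (seen from above); the changer stands flat, within 15 mm of where it was (horizontal distance between home_flag and sensor_face below 0.009 m and angular speed of filter_wheel below 0.05 rad/s and distance of filter_changer from where it was at the start of the episode below 0.015 m and angle between filter_changer's own z axis and vertical below 0.03 rad).
It fails at once if the wheel is left to run down by itself, or is let go, and stands untouched well away (over 80 mm) from the sensor and (over 120 mm) from where the flag was at the start (angular speed of filter_wheel below 0.02 rad/s and contact force between filter_wheel and anything else below 0.005 N and horizontal distance between home_flag and sensor_face above 0.08 m and distance of home_flag from where it was at the start of the episode above 0.12 m).
It fails at once if the changer is shifted or lifted by more than 15 mm, or tipped (distance of filter_changer from where it was at the start of the episode above 0.015 m or height (world z) of filter_changer above 0.005 m or angle between filter_changer's own z axis and vertical above 0.06 rad).
It fails at once if the wheel is pushed or pressed with more than 40 N (contact force between filter_wheel and anything else above 40 N).
It fails at once if the glass of a filter is touched (contact force between any of filter_a, filter_b, filter_c and anything else above 0.2 N).
It fails at once if a bystander (motor, hex key, jar, loupe) is moved or lifted by more than 15 mm (distance of any of drive_motor, hex_key, screw_jar, loupe from where it was at the start of the episode above 0.015 m).
It also fails if it takes over 61 s, if anything falls off the work surface, if the arm or the gripper's body presses on something with over 40 N, if the wrist force passes 120 N, or if a joint passes its speed limit or range.

## Working session

There is one attempt and no reset: what is moved stays moved. The work goes in short steps, each a Python script; the robot and the scene stay as the last script left them, time stands still between calls to the robot, and variables do not carry over. Pictures are saved under pics/ and viewed, at most 10 in all, crops included, and the job is handed in when it is done.

```bash
mkdir -p pics; ls
cat > h.py <<'E'
import numpy as np, cv2
from bench import *
def world(c,px,z=None):
    """pixel -> world; on the plane z if given, else by range"""
    K,R,t=c["intrinsics"],np.array(c["R"]),np.array(c["t"])
    d=np.linalg.inv(K)@np.array([px[0],px[1],1.])
    if z is None: s=c["range_z"][int(round(px[1])),int(round(px[0]))]
    else: s=(z+(R.T@t)[2])/(R.T@d)[2]
    return R.T@(d*s-t)
E
python3 - <<'E'
from h import *
print(current_clock())
for n in ("scene","top"):
    c=capture(n); cv2.imwrite(f"pics/{n}0.png",c["image"])
    print(n,"campos",-np.array(c["R"]).T@c["t"])
    for q,z in [("filter_wheel",.062),("home_flag",.054),("plug_cell",.072),("sensor_face",.047),("filter_a",.068),("drive_motor",None),("hex_key",None),("screw_jar",None),("loupe",None)]:
        for s in spot_in(n,q)[:4]:
            print(q,round(s["conf"],2),np.round(s["xy"]),np.round(world(c,s["xy"],z),3))
E
```

```text
pics
0.0
scene campos [0.0583083  0.63922243 0.91864633]
filter_wheel 0.56 [292. 261.] [0.57  0.121 0.062]
home_flag 0.98 [292. 262.] [0.574 0.116 0.054]
plug_cell 0.96 [292. 265.] [0.559 0.134 0.072]
plug_cell 0.58 [266. 262.] [0.601 0.158 0.072]
sensor_face 0.65 [290. 278.] [0.555 0.145 0.047]
drive_motor 0.71 [313. 217.] [ 0.631 -0.012  0.037]
hex_key 0.56 [369. 297.] [0.432 0.062 0.006]
screw_jar 0.82 [265. 326.] [0.513 0.256 0.057]
screw_jar 0.62 [292. 263.] [0.565 0.128 0.068]
loupe 0.56 [460. 232.] [ 0.381 -0.178  0.024]
top campos [0.47635563 0.04189909 0.9293038 ]
filter_wheel 0.73 [275. 231.] [0.572 0.119 0.062]
home_flag 0.84 [280. 230.] [0.575 0.111 0.054]
plug_cell 0.96 [278. 229.] [0.575 0.114 0.072]
sensor_face 0.92 [276. 229.] [0.577 0.118 0.047]
filter_a 0.6 [296. 250.] [0.533 0.077 0.068]
filter_a 0.51 [257. 212.] [0.609 0.154 0.068]
filter_a 0.51 [262. 252.] [0.53  0.144 0.068]
filter_a 0.38 [340. 203.] [ 0.627 -0.009  0.068]
drive_motor 0.6 [341. 201.] [ 0.636 -0.013  0.036]
hex_key 0.67 [307. 297.] [0.439 0.058 0.012]
hex_key 0.43 [280. 228.] [0.576 0.109 0.07 ]
screw_jar 0.96 [204. 262.] [0.512 0.26  0.061]
screw_jar 0.16 [261. 251.] [0.531 0.146 0.07 ]
loupe 0.47 [426. 319.] [ 0.39  -0.193 -0.003]
```

Run:
```python
import cv2
i=cv2.imread("pics/top0.png")[140:340,170:450]; cv2.imwrite("pics/top0c.png",cv2.resize(i,None,fx=2.85,fy=2.85,interpolation=cv2.INTER_CUBIC))
```

```text
(no output)
```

View pics/top0c.png

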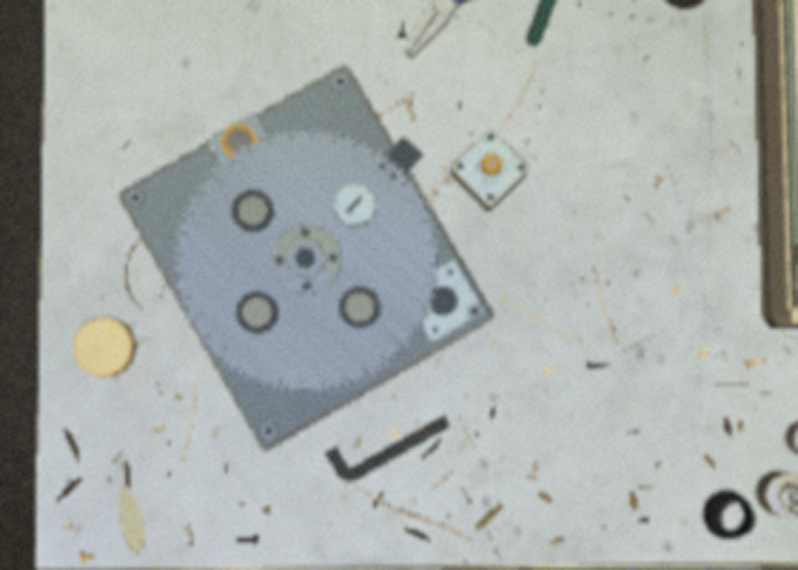

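View pics/scene0.png

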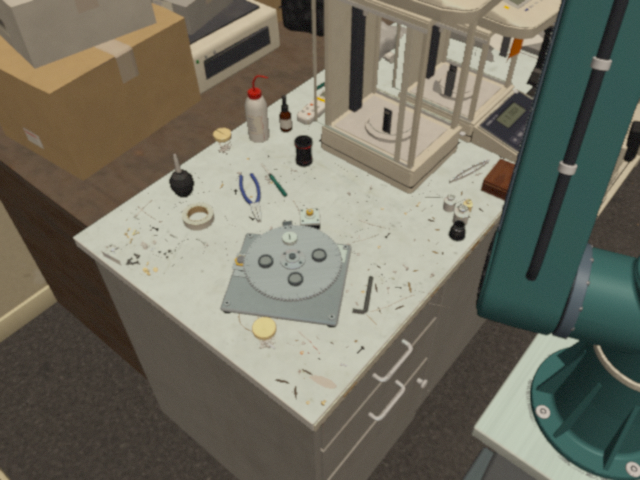

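The top crop shows the hub at about (277,230) px, the sensor with its orange nut at (253,188.5), the flag at (311.5,194), and the motor at (341.5,197.5) to the right of the flag. The scene view agrees. I'll flick the flag tangentially (clockwise) from outside the rim, then brake on the right-hand band while watching from the scene camera.

```bash
cat >> h.py <<'E'
from scipy.spatial.transform import Rotation as Rot
def down(a):
    """tool down, closing line (tool y) at yaw a"""
    y=np.array([np.cos(a),np.sin(a),0]); z=np.array([0,0,-1.])
    return Rot.from_matrix(np.c_[np.cross(y,z),y,z]).as_quat()
def P(r,a,z): return np.array([AX[0]+r*np.cos(a),AX[1]+r*np.sin(a),z])
def project(c,X):
    p=(np.array(c["intrinsics"])@(np.array(c["R"])@np.atleast_2d(X).T+np.array(c["t"])[:,None])); return (p[:2]/p[2]).T
def flag_profile(c,n=720,rs=np.arange(.096,.112,.002)):
    """mean brightness of the flag's ring against world angle"""
    a=np.arange(n)*2*np.pi/n; g=cv2.cvtColor(c["image"],cv2.COLOR_BGR2GRAY)
    v=[]
    for r in rs:
        q=project(c,np.c_[AX[0]+r*np.cos(a),AX[1]+r*np.sin(a),np.full(n,.055)]).astype(np.float32)
        v.append(cv2.remap(g,q[:,0],q[:,1],cv2.INTER_LINEAR).ravel())
    return a,np.mean(v,0)
def flag_angle(c):
    a,v=flag_profile(c); n=len(a); w=23   # flag = 11.3 deg
    k=np.zeros(n); k[:w]=1/w; k=np.roll(k,-(w//2))
    s=np.real(np.fft.ifft(np.fft.fft(v)*np.conj(np.fft.fft(np.roll(k,0)))))
    i=int(np.argmin(s)); return a[i],s[i]
E
python3 - <<'E'
import h; from h import *
c=capture("top")
hub=world(c,(276.9,230.2),.075); cells=np.mean([world(c,((u+.5)/2.85-.5+170,(v+.5)/2.85-.5+140),.072) for u,v in [(354,204),(253,210),(257,313),(360,307)]],0)
ax=(hub+cells)/2; h.AX=ax[:2]
s=world(c,(253.2,188.5),.047); f=world(c,(311.5,194.),.055)
for n,p in (("s",s),("f",f)): d=p[:2]-ax[:2]; print(n,p,np.hypot(*d),np.degrees(np.arctan2(d[1],d[0])))
print(hub,cells,ax)
for n in ("top","scene"):
    c=capture(n); a,v=flag_angle(c); print(n,np.degrees(a),v,np.round(np.percentile(flag_profile(c)[1],[1,5,20,50])))
R=Rot.from_quat(current_orientation()).as_matrix(); print("tool y",R[:,1],"z",R[:,2])
E
```

```text
s [0.66041808 0.16498313 0.047     ] 0.10178543362684726 29.732457483764083
f [0.64713048 0.04679356 0.055     ] 0.10111477467230785 -42.03815318392913
[0.57198115 0.1145291  0.075     ] [0.57208411 0.11447605 0.072     ] [0.57203263 0.11450257 0.0735    ]
top 318.5 97.05434782608694 [ 89. 122. 131. 143.]
scene 287.0 108.29347826086958 [ 96. 127. 140. 147.]
tool y [ 4.35637191e-01 -9.00122341e-01 -9.01048575e-05] z [-2.40497415e-05  8.84634139e-05 -9.99999996e-01]
```

```bash
cat >> h.py <<'E'
AX=np.array([.57203,.1145]); SENS=np.radians(29.73)
def wheel_angle(c,n=720):
    """flag angle from bright plug cell and dark flag together"""
    a,f=flag_profile(c,n); 
    g=cv2.cvtColor(c["image"],cv2.COLOR_BGR2GRAY)
    pv=[]
    for r in np.arange(.042,.059,.002):
        q=project(c,np.c_[AX[0]+r*np.cos(a),AX[1]+r*np.sin(a),np.full(n,.072)]).astype(np.float32)
        pv.append(cv2.remap(g,q[:,0],q[:,1],cv2.INTER_LINEAR).ravel())
    sm=lambda x,w: np.convolve(np.r_[x[-w:],x,x[:w]],np.ones(w)/w,"same")[w:-w]
    s=sm(np.mean(pv,0),41)-.6*sm(f,23)
    i=int(np.argmax(s)); w=np.arange(-10,11); 
    p=np.polyfit(w,s[(i+w)%n],2); return a[i]-p[1]/(2*p[0])*2*np.pi/n, s[i]
E
python3 - <<'E'
from h import *
for n in ("top","scene"): a,s=wheel_angle(capture(n)); print(n,np.degrees(a)-360,s)
f=np.radians(-41.7)
move_gripper(0.0)
for az in (-64,10):
    z=np.radians(az); move_ptp([.385*np.cos(z),.385*np.sin(z),.25],down(z+np.pi/2))
phi=f+np.radians(8); t=np.array([np.sin(phi),-np.cos(phi),0])
S=P(.106,phi,.0515)-.017*t; E=S+.13*t; o=down(np.arctan2(-t[1],-t[0]))
move_ptp(S+[0,0,.06],o)
print(current_clock(),current_position(),S,E,current_finger_gap(),np.round(current_joint_pos(),2))
c=capture("scene"); i=c["image"][120:360,160:480]; cv2.imwrite("pics/s1.png",cv2.resize(i,None,fx=2.5,fy=2.5))
E
```

```text
top -41.18458391712011 125.85790326381523
scene -40.34547080349006 108.66451631907624
6.9583 [0.6691803  0.06945399 0.11207261] [0.66964949 0.06982971 0.0515    ] [ 0.59751972 -0.03832433  0.0515    ] 0.0005246864703074935 [ 0.    0.57  1.45 -0.    1.12 -0.98]
```

View pics/s1.png

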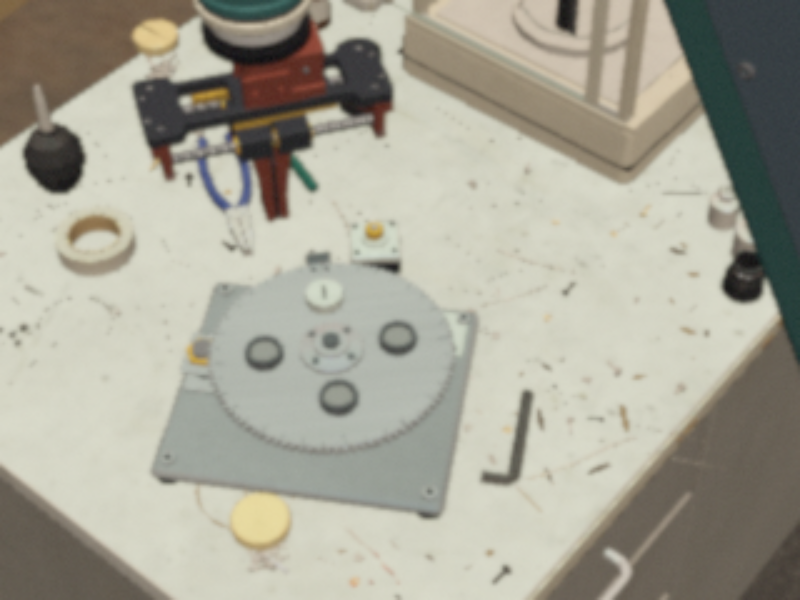

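The shut fingers are above and left of the flag (tip at about (272,210), flag at (318,262) in the crop), and the path is clear. Flicking now.

Run:
```python
from h import *
f=np.radians(-41.2); phi=np.radians(-33.7); t=np.array([np.sin(phi),-np.cos(phi),0])
S=P(.106,phi,.0515)-.017*t; E=S+.13*t
print(servo_line(S,rate=.08,contact_N=4),current_position()-S)
t0=current_clock(); servo_line(E,rate=.24); print("flick took",current_clock()-t0)
ts,an=[],[]
for k in range(8):
    ts.append(current_clock()); a,s=wheel_angle(capture("scene")); an.append(a); print(round(ts[-1],3),round(np.degrees(a),1),round(s)); sleep(.1)
u=np.unwrap(an); p=np.polyfit(np.array(ts)-ts[0],u,1); print("omega",p[0],current_force())
```

```text
False [ 4.16111665e-04 -8.00056896e-06  2.28314230e-04]
flick took 0.6917
8.6 192.1 131
8.75 160.3 138
8.9 129.0 138
9.05 98.8 138
9.2 69.5 137
9.35 39.9 135
9.5 11.3 131
9.65 343.0 119
omega -3.470701339583575 [-0.01721721  0.45241435  0.12809745]
```

It is spinning at 3.5 rad/s clockwise. Next I'll move to hover over the band, time a dry press, and fit the run-down.

```bash
cat > spin.py <<'E'
from h import *
from scipy.optimize import least_squares
import json,os
D=json.load(open("d.json")) if os.path.exists("d.json") else []
def look():
    t=current_clock(); a,s=wheel_angle(capture("scene")); 
    if s>100: D.append([t,a-np.radians(.8)])
    json.dump(D,open("d.json","w"))
def model(p,t): # rundown: w' = -(a+b w), clockwise angle
    th0,w0,a,b=p; return th0-((w0+a/b)*(1-np.exp(-b*t))/b-a/b*t)
def omega(p,t): th0,w0,a,b=p; return (w0+a/b)*np.exp(-b*t)-a/b
def fit():
    d=np.array(D); t0=d[0,0]; t=d[:,0]-t0
    # unwrap using predictive steps (gaps are short)
    u=[d[0,1]]; w=3.4
    for k in range(1,len(d)):
        g=t[k]-t[k-1]; pr=u[-1]-w*g; v=d[k,1]; v+=2*np.pi*round((pr-v)/(2*np.pi)); w=.5*w+.5*(u[-1]-v)/g; u.append(v)
    u=np.array(u); W=np.exp((t-t[-1])/4)
    r=least_squares(lambda p:W*(model(p,t)-u),[u[0],3.3,.15,.08],bounds=([-99,.1,.0,.005],[99,9,1,.5]))
    return r.x,t0,u,t
def crossings(p,t0):
    tt=np.arange(0,40,.005); th=model(p,tt); w=omega(p,tt); ok=w>0; tt,th,w=tt[ok],th[ok],w[ok]
    k=np.floor((th-SENS)/(2*np.pi)); i=np.where(np.diff(k)<0)[0]+1
    return [(t0+tt[j],w[j]) for j in i], t0+tt[-1]
E
rm -f d.json
python3 - <<'E'
from spin import *
phi=np.radians(-33.7); B=P(.079,phi,.1)
look()
servo_line(current_position()+[0,0,.05],rate=.25); look()
servo_line(B,rate=.25); look()
t=current_clock(); servo_line(B-[0,0,.008],rate=.06); print("dry line",current_clock()-t); look()
servo_line(P(.079,phi,.067),rate=.1); look(); print(current_position(),current_force())
for k in range(5): look(); sleep(.08)
p,t0,u,t=fit(); print(p,np.round(np.degrees(model(p,t)-u),1),np.round(t+t0,2)); print(crossings(p,t0),current_clock(),omega(p,current_clock()-t0))
E
```

```text
dry line 0.2832999999999988
[0.63781009 0.0706477  0.0670661 ] [-0.09099471  0.12682302 -0.81837907]
[5.74604764 4.58800008 1.         0.15077066] [ 16.2  -5.8 -25.1 -27.1  31.2  25.8  12.3  -0.6  -8.3 -18.8] [ 9.8  10.2  10.87 11.2  11.65 11.7  11.83 11.97 12.1  12.23]
([(np.float64(11.350000000000001), np.float64(2.249669423193647))], np.float64(13.285)) 12.3667 0.9873418892944992
```

Run:
```python
from spin import *
print([(round(t,2),round(np.degrees(a),1)) for t,a in D])
```

```text
[(9.8, np.float64(313.0)), (10.2, np.float64(237.4)), (10.87, np.float64(126.3)), (11.2, np.float64(76.9)), (11.65, np.float64(323.2)), (11.7, np.float64(323.3)), (11.83, np.float64(323.8)), (11.97, np.float64(324.9)), (12.1, np.float64(322.1)), (12.23, np.float64(323.2))]
```

The hovering finger fooled the detector at about 323°. I'll mask that sector and feed in the early data.

```bash
sed -i 's/    i=int(np.argmax(s)); w=np/    if MASK: s[(a>np.radians(300))\&(a<np.radians(347))]=-99\n    i=int(np.argmax(s)); w=np/; s/^AX=/MASK=False\nAX=/' h.py
python3 - <<'E'
import json,numpy as np,h
h.MASK=True
b=np.radians(.8); e=[(8.6,192.1),(8.75,160.3),(8.9,129),(9.05,98.8),(9.2,69.5),(9.35,39.9),(9.5,11.3),(9.65,343)]
d=json.load(open("d.json"))[:4]
json.dump([[t,np.radians(a)-b] for t,a in e]+d,open("d.json","w"))
from spin import *
for k in range(5):
    t=current_clock(); a,s=wheel_angle(capture("scene")); print(round(t,2),round(np.degrees(a),1),round(s))
    if s>110: D.append([t,a-b])
json.dump(D,open("d.json","w"))
p,t0,u,t=fit(); print(p,np.round(np.degrees(model(p,t)-u),1)); print(np.round(crossings(p,t0)[0],2),crossings(p,t0)[1],current_clock(),omega(p,current_clock()-t0))
E
```

```text
12.37 283.3 132
12.42 286.0 126
12.47 285.8 119
12.52 258.0 119
12.57 251.3 121
[3.394854   3.88375177 0.06446406 0.13838376] [  3.2   2.    1.1  -0.2  -1.7  -2.1  -2.9  -3.2  -2.    2.1   3.9   2.8
   1.   -7.8 -13.6   8.3   9.1]
[[ 9.39  3.43]
 [11.55  2.43]
 [14.97  1.34]] 24.740000000000002 12.6167 2.0290302327311354
```

Run:
```python
from h import *
t=current_clock();c=capture("scene"); i=c["image"].copy(); print(t)
q=project(c,np.array([P(.104,np.radians(a),.055) for a in range(0,360,30)]))
for k,(x,y) in enumerate(q): cv2.circle(i,(int(x),int(y)),1,(0,0,255),-1); cv2.putText(i,str(k*30),(int(x),int(y)),0,.25,(255,0,0))
cv2.imwrite("pics/s2.png",cv2.resize(i[180:310,210:380],None,fx=4.5,fy=4.5,interpolation=cv2.INTER_CUBIC))
```

```text
12.6167
```

View pics/s2.png

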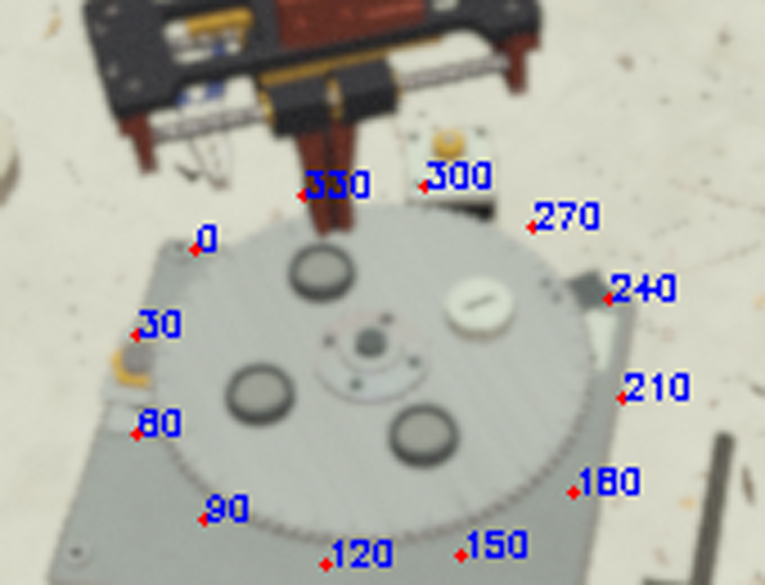

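The picture shows the flag at about 247° at t=12.62 (crop (588,290)). The motor's dark side near 285° caused the bad readings, so I'll use the white plug only. The next pass at about 15 s and 1.3 rad/s is the one to brake on.

```bash
sed -i 's/-\.6\*sm(f,23)//' h.py
python3 - <<'E'
import json,numpy as np
d=json.load(open("d.json")); d=[x for x in d if not 12.3<x[0]<12.49]; json.dump(d,open("d.json","w"))
from spin import *
D[:]=[x for x in D]
servo_line(current_position()*[1,1,0]+[0,0,.065],rate=.05)
LEAD=.10
while True:
    t=current_clock(); a,s=wheel_angle(capture("scene")); D.append([t,a-np.radians(.8)])
    p,t0,u,tt=fit(); now=current_clock(); cr=[x for x in crossings(p,t0)[0] if x[0]>now+.02]
    if not cr: print("no crossing"); break
    tc,w=cr[0]
    if tc-LEAD-now<.06 and now>12.9: break
    sleep(.03)
sleep(max(0,tc-LEAD-current_clock())); ts=current_clock()
hit=servo_line(current_position()*[1,1,0]+[0,0,.0590],rate=.06,contact_N=7)
print("tc",tc,"w",w,"start",ts,"end",current_clock(),hit,current_position(),current_force())
print(p,np.round(np.degrees(model(p,tt)-u),1))
json.dump(D,open("d.json","w"))
for k in range(3): print(current_clock(),np.degrees(wheel_angle(capture("scene"))[0])-.8-29.73)
c=capture("top"); cv2.imwrite("pics/t3.png",cv2.resize(c["image"][160:300,200:360],None,fx=4.5,fy=4.5,interpolation=cv2.INTER_CUBIC)); 
c=capture("scene"); cv2.imwrite("pics/s3.png",cv2.resize(c["image"][180:310,210:380],None,fx=4.5,fy=4.5,interpolation=cv2.INTER_CUBIC)); print(current_force())
E
```

```text
tc 14.84 w 1.247489404343277 start 14.7417 end 14.9917 False [0.63882524 0.07060416 0.05956959] [-0.45133913  0.10127451  7.31784848]
[3.33601508 3.70699761 0.3718037  0.00906383] [-0.2  0.   0.3 -0.1 -0.8 -0.7 -1.1 -1.3 -0.1  3.4  2.7 -0.1 -1.9 -1.3
 -1.1 -0.9 -0.2 -0.1  0.3  0.3  0.7  0.7  0.6  0.8  0.7  0.5  0.2 -0.1
 -0.2 -0.1 -0.4 -0.2 -0.5 -0.  -0.1  0.2]
14.9917 3.3436236340397194
15.0417 3.362809074360438
15.0917 3.1995407795308246
[ 0.3998499  -0.10253072  6.41597427]
```

View pics/s3.png

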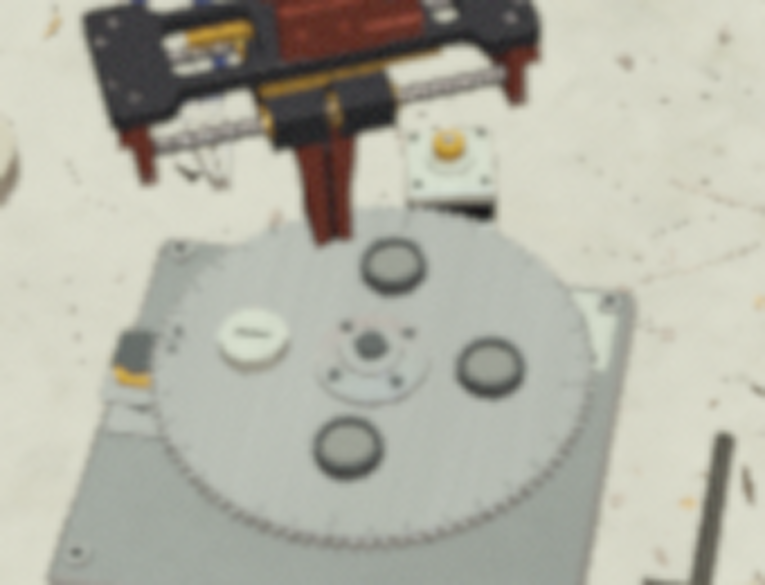

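View pics/t3.png

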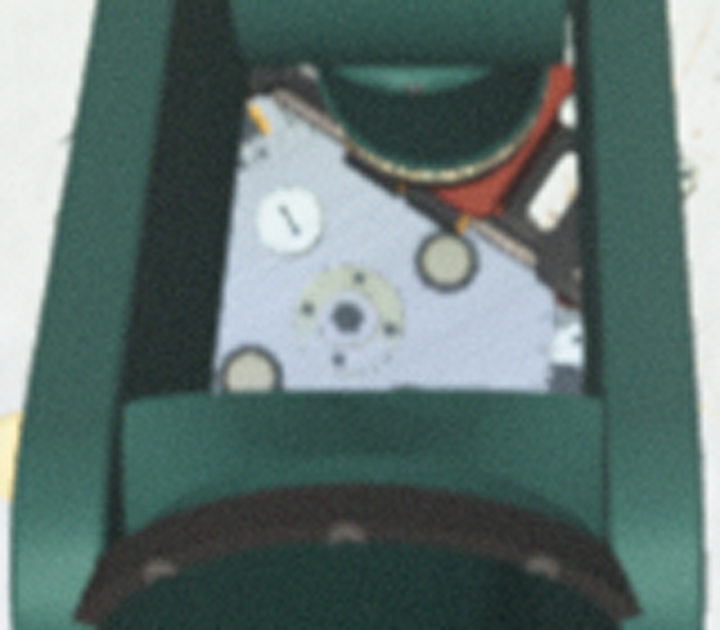

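The wheel stopped almost on target. The flag (crop (137,350) in the scene view) covers the sensor, and the measured offset is +1.3° (top) to +3° (scene), or 2–5 mm. I'll drag it about 2° clockwise while still pressing, then lift.

Run:
```python
from h import *
phi=np.radians(-33.7); t=np.array([np.sin(phi),-np.cos(phi),0])
servo_line(current_position()*[1,1,0]+[0,0,.0592]+.0027*t,rate=.01); sleep(.2)
print(current_force(),np.degrees(wheel_angle(capture("scene"))[0])-.8-29.73)
servo_line(current_position()+[0,0,.06],rate=.06)
move_ptp([.40,-.0,.28],down(np.pi/2)); sleep(.3)
z=np.radians(-50); move_ptp([.385*np.cos(z),.385*np.sin(z),.25],down(z+np.pi/2)); sleep(.3)
print(current_clock())
c=capture("top"); print(np.degrees(wheel_angle(c)[0])-29.73,np.degrees(flag_angle(c)[0])-29.73,np.degrees(wheel_angle(capture("scene"))[0])-29.73)
cv2.imwrite("pics/t4.png",cv2.resize(c["image"][160:300,200:360],None,fx=4.5,fy=4.5,interpolation=cv2.INTER_CUBIC))
```

```text
[-1.31536871  0.79174258  7.50179491] 1.587598949174641
20.0167
-1.1167701282189633 -1.2300000000000004 0.17132161115058864
```

View pics/t4.png

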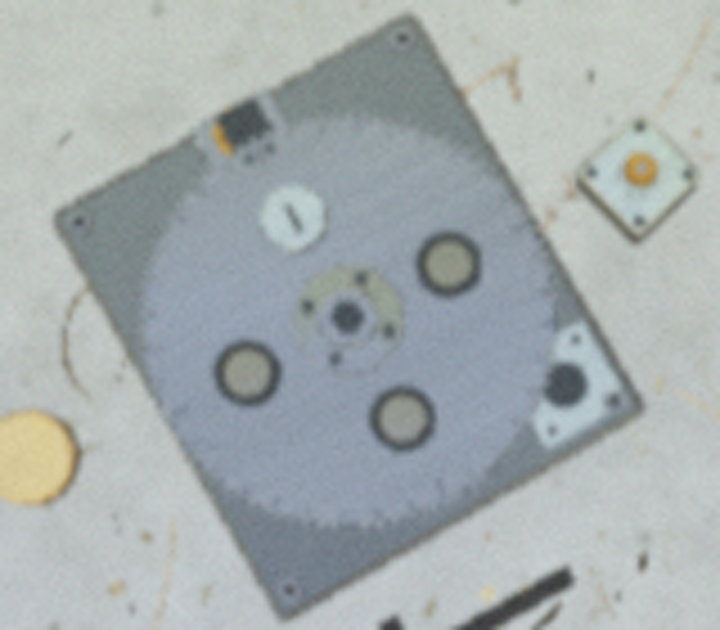

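The flag (crop (243,124)) sits over the sensor, about 2–3 mm off its middle. The wheel is still and the changer and motor look undisturbed, so I'm handing in.

```bash
python3 -c "
from bench import *
print(close_job())"
```

```text
the job is handed in; nothing more can be done
None
```

I flicked the wheel to about 3.5 rad/s and it ran untouched for about 6 s; I then braked it by fingertip and, still pressing, nudged it about 2°, so the home flag stands about 2–3 mm from the middle of the sensor by camera, finger clear, job handed in (no verdict shown).

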